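Snap the blue sample tray into its spring-latch dock

ROBOT

A 7-joint arm with a two-finger parallel gripper is mounted at the origin on a cart in front of the work surface, level with it; the furniture and walls round the work are solid. World frame = base frame: x ahead of the robot, y to its left, z up, the work surface at z = 0. Lengths are in m, angles in rad, forces in N, time in s.
With the tool pointing down it reaches from about 0.425 to 0.95 m from the base axis. Payload 4.7 kg.
Tool frame: the origin (TCP) lies between the finger pads; the fingertips stand 25 mm ahead of it and the grasp point (between the pads) lies 6 mm ahead of it; z points along the fingers, y is the line along which they close (so a half turn about z gives the same grasp; the last joint's range is limited). The gripper opens to 85 mm and grips with 20 to 120 N. Pads are 22 mm wide; open, the fingers measure 114 mm over their backs; the gripper's body (76 mm by 85 mm) begins 54 mm behind the grasp point. The pads swing forward as they close: fully open they stand 13 mm farther back than shut.
Start: joints at [-1.169, 0.469, -0.049, 1.532, 0.024, 1.141, -0.082], TCP at [0.282, 0.613, 0.256] pointing down, gripper open.
Joint ranges: [-2.59, 2.59], [-0.33, 1.99], [-1.39, 1.29], [0.1, 2.45], [-1.04, 4.18], [0.21, 1.99], [-2.66, 2.66]. Speed limits (rad/s): [2.57, 2.57, 3.14, 3.14, 3.14, 3.14, 3.14].

INTERFACE

Orientations are given as a 3x3 rotation matrix whose columns are the frame's x, y, z axes.
In Python, from rig import * gives the robot as it stands. Calls block until the motion is done:
- movep(position, orientation): joint-space move of the TCP to a pose.
- move_l(position, attitude=None, feed=0.15, until_force=None): straight line of the TCP; attitude=None keeps the orientation; feed is the mean speed in m/s. With until_force (N) it stops when the force on the tool has changed by that much, and returns True; else False.
- move_joints(angles): joint-space move.
- command_gripper(opening, newtons=None): finger opening in m; newtons is the grip in N (None keeps the last); returns when the fingers have stopped.
- sleep(seconds).
- inverse_kinematics(position, orientation): joint angles nearest the present ones, or None.
- sense(): the state.
- camera(name): name is "scene" or "side" or "wrist"; returns (picture, depth): 420x560x3 uint8, red, green, blue; 420x560 float32, m along the optical axis (not along the pixel's ray), 0 where there is no reading.
- camera_params(name): a dict with "K" (3x3 intrinsics, pixels), "position" and "rotation" of the camera in the world; the wrist camera has in their place "tool_from_camera" (4x4, takes a point from camera to tool coordinates, whose origin is the TCP and whose axes are the flange's). Camera axes: x right, y down, z forward; pixel columns grow to the right and rows downward; lengths in m; the calibration is good to about 2 mm. A picture is of the moment at which its call begins: read the wrist's pose just before it. camera_params takes no time and is no camera call.
A pose or a line that the arm cannot do raises Unreachable and nothing moves.
- finish_job(): hands the job in; it is judged then, once.
The state is a dict: "time_s": time; "joint_pos": joint angles; "qd": joint speeds; "joint_efforts": joint torques, N m; "position": TCP position; "tcp_rot": TCP orientation; "wrist_force": force on the tool from outside, world axes, zero at the start; "ft_torque": the same for the moment, N m; "finger_gap": finger opening in m; "gripper_force": force on a finger pad.
Only numpy, scipy, OpenCV 4.12 (cv2) and the standard library are available. Lean on these libraries where they do the work, as an engineer would, in place of code of your own. Each camera call takes 0.05 s, during which the arm holds its last target. There are 200 camera calls.

TASK

Take the white sample tray with the blue grip and press it straight down into the empty dock with the blue rims, so that it pushes the spring latches open, sits level on the dock's floor and the latches snap back over its ends; then let go. Leave the tray with the orange grip where it stands.

Things in the scene. Friction and masses are not known exactly. Their poses are not given: they have to be found in the camera images.
- tray_blue: Loose white tray 90 (x) x 60 (y) x 14 mm, 0.12 kg, with amber cells and an upright blue grip on its middle: 36 mm along x, 14 mm thick along y, top 64 mm above the underside; pinch it across the 14 mm, fingertips at least 27 mm above the underside. Origin: centre of the underside, z up; same if turned half round. Left of a 0.2 m high water bath: carry it over the bath.
- tray_orange: The same tray with an orange grip, standing beside the blue one; not to be moved. Origin: centre of the underside.
- dock_blue: Fixed dock right of the bath, grey base 140 (x) x 92 (y) mm, blue rims (its twin with orange rims is not used). Origin: centre of its underside, z up. Pocket centred on it, 94 x 64 mm, floor 8 mm up = underside of a seated tray, whose x lies along dock x, either way round. Rims flare at 45 degrees from 20 to 28 mm up. A steel spring latch, 53 mm high, stands at each x end.
- dock_blue_latch_far (a joint): Slide (m) of the blue dock's +x latch: 0 closed, grows outward to 0.014; its mirror twin is at -x. Inner face slopes from 51 mm off the dock's centre (50 mm up) to 40 mm off (27 mm up): the tray's ends wedge both open about 5 mm when pressed down with about 4 to 8 N (its weight is not enough). Hooks 23.5 mm up then spring back over the tray's top (22 mm up).
Things that resemble listed ones, but are neither listed nor needed, are in the scene too. What is shaped like the tray_blue but pink is not meant.

How it is judged:
On the way:
1. the robot presses the blue tray down between the blue dock's latches, pushing them open (value of joint dock_blue_latch_far above 0.0015 m and contact force between the fingers and tray_blue above 0.5 N and horizontal distance between tray_blue and dock_blue below 0.02 m), for 0.04 s.
At the end, for the whole second after the job is handed in: The blue tray rests in the blue dock, centred within 10 mm, turned under 10 degrees from it, tilted under 6 degrees, underside at most 3.5 mm above the dock floor, far latch back within 2 mm of closed; the orange tray is within 30 mm of where it stood (horizontal distance between tray_blue and dock_blue below 0.01 m and z of tray_blue in the frame of dock_blue below 0.0115 m and angle between tray_blue's own z axis and vertical below 0.1 rad and angle between the x axis of tray_blue and the x axis of dock_blue, either way round below 0.17 rad and value of joint dock_blue_latch_far below 0.002 m and linear speed of tray_blue below 0.02 m/s and distance of tray_orange from where it was at the start of the episode below 0.03 m); the robot touches nothing.
It fails at once if the orange tray is moved by more than 30 mm (distance of tray_orange from where it was at the start of the episode above 0.03 m).
It also fails if it takes over 45 s, if anything falls off the work surface, if the arm or the gripper's body presses on something with over 40 N, if the wrist force passes 120 N, or if a joint passes its speed limit or range.

## Working session

There is one attempt and no reset: what is moved stays moved. The work goes in short steps, each a Python script; the robot and the scene stay as the last script left them, time stands still between calls to the robot, and variables do not carry over. Pictures are saved under pics/ and viewed, at most 10 in all, crops included, and the job is handed in when it is done.

```bash
mkdir -p pics; ls; cat > h.py <<'E'
from rig import *
import numpy as np, cv2
def snap(name,fn=None):
    s=sense(); im,d=camera(name); p=camera_params(name)
    if name=="wrist":
        T=np.eye(4);T[:3,:3]=s["tcp_rot"];T[:3,3]=s["position"]
        T=T@np.array(p["tool_from_camera"]);R,t=T[:3,:3],T[:3,3]
    else: R,t=np.array(p["rotation"]),np.array(p["position"])
    if fn: cv2.imwrite("pics/"+fn,im[:,:,::-1])
    return im,d,np.array(p["K"]),R,t
def cloud(d,K,R,t):
    v,u=np.indices(d.shape)
    c=np.stack([(u-K[0,2])/K[0,0]*d,(v-K[1,2])/K[1,1]*d,d],-1)
    return c@R.T+t
E
python3 - <<'E'
from h import *
for n in ("scene","side"):
    im,d,K,R,t=snap(n,n+"0.png"); P=cloud(d,K,R,t)
    np.savez(n+"0.npz",im=im,d=d,P=P,K=K,R=R,t=t); print(n,t,R[:,2],(d==0).mean())
print(sense()["time_s"],sense()["tcp_rot"])
E
```

```text
pics
scene [-0.68796707  0.87706227  1.00157924] [ 0.69582169 -0.4963501  -0.51910379] 0.003907312925170068
side [0.47290572 0.70763349 1.00060642] [ 0.08284963 -0.59518784 -0.7993043 ] 0.003945578231292517
0.1 [[-9.08650247e-01  4.17557490e-01 -6.86311335e-04]
 [ 4.17558051e-01  9.08648802e-01 -1.62124867e-03]
 [-5.33485536e-05 -1.75972283e-03 -9.99998450e-01]]
```

View pics/scene0.png

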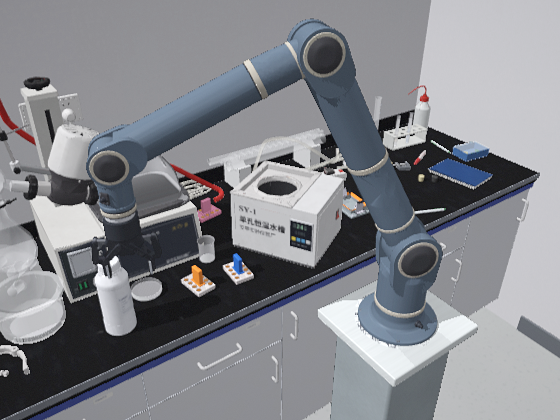

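View pics/side0.png

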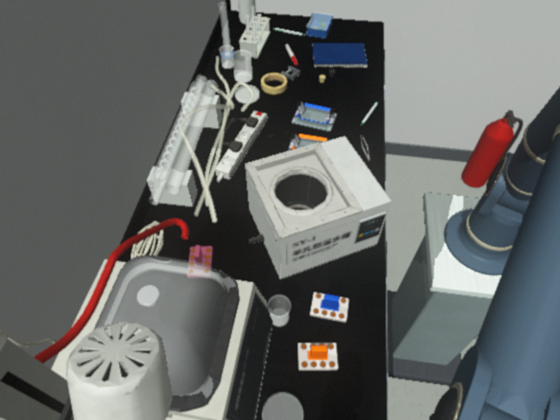

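The blue-grip tray is at scene (238,267) / side (330,303), and the orange-grip tray at side (318,354). The pink look-alike is at side (200,260) on the far side of the bench. The blue-rim dock is at side (315,115), and the orange-rim dock at (308,140) is partly hidden by the bath. I'll measure these and check them in one enlarged crop.

```bash
python3 - <<'E'
from h import *
z=np.load("side0.npz"); im=z["im"];P=z["P"]
a=cv2.resize(im[90:155,270:370],(780,507),interpolation=cv2.INTER_CUBIC)[:300]
b=cv2.resize(im[285:375,280:370],(300,300),interpolation=cv2.INTER_CUBIC)
o=np.zeros((600,780,3),np.uint8);o[:300]=a;o[300:,:300]=b
cv2.imwrite("pics/crop1.png",o[:,:,::-1])
hsv=cv2.cvtColor(im,cv2.COLOR_RGB2HSV)
def rep(n,m):
    q=P[m]; r=cv2.minAreaRect(q[:,:2].astype(np.float32)*1000)
    print(n,len(q),np.median(q,0).round(3),q.min(0).round(3),q.max(0).round(3),np.round(r[0]),np.round(r[1]),round(r[2],1))
v,u=np.indices(im.shape[:2])
def box(u0,u1,v0,v1): return (u>u0)&(u<u1)&(v>v0)&(v<v1)
h,s,V=hsv[...,0],hsv[...,1],hsv[...,2]
rep("grip",(h>100)&(h<125)&(s>150)&(V>80)&box(300,360,285,325))
rep("tray",(P[...,2]>.004)&(P[...,2]<.08)&box(300,360,280,330))
rep("traytop",(P[...,2]>.009)&(P[...,2]<.018)&box(300,360,280,330))
rep("orangetraytop",(P[...,2]>.009)&(P[...,2]<.018)&box(290,350,335,375))
rep("dock",(P[...,2]>.003)&(P[...,2]<.08)&box(280,350,97,132))
rep("dockblue",(h>95)&(h<125)&(s>100)&box(280,350,97,132))
rep("bath",(P[...,2]>.05)&box(240,390,135,275))
rep("bathtop",(P[...,2]>.18)&box(240,390,135,275))
E
```

```text
grip 226 [0.411 0.262 0.048] [ 0.389  0.217 -0.   ] [0.431 0.267 0.07 ] [410. 242.] [49. 42.] 89.9
tray 1053 [0.411 0.263 0.016] [0.334 0.174 0.004] [0.485 0.32  0.07 ] [406. 248.] [152. 129.] 8.0
traytop 564 [0.412 0.266 0.015] [0.365 0.224 0.009] [0.457 0.29  0.018] [411. 257.] [62. 90.] 85.8
orangetraytop 727 [0.432 0.391 0.015] [0.383 0.349 0.009] [0.477 0.418 0.018] [429. 383.] [90. 59.] 7.9
dock 1530 [ 0.511 -0.442  0.009] [ 0.388 -0.568  0.003] [ 0.642 -0.361  0.06 ] [ 507. -464.] [249. 179.] 8.0
dockblue 197 [ 0.51  -0.473  0.025] [ 0.46  -0.529 -0.001] [0.571 0.708 1.001] [522.  89.] [1235.  111.] 89.4
bath 13351 [0.477 0.058 0.189] [ 0.295 -0.296  0.05 ] [0.729 0.708 1.001] [438. 185.] [347. 988.] 15.6
bathtop 8078 [0.466 0.028 0.201] [ 0.296 -0.154  0.18 ] [0.664 0.708 1.001] [414. 268.] [339. 820.] 14.9
```

View pics/crop1.png

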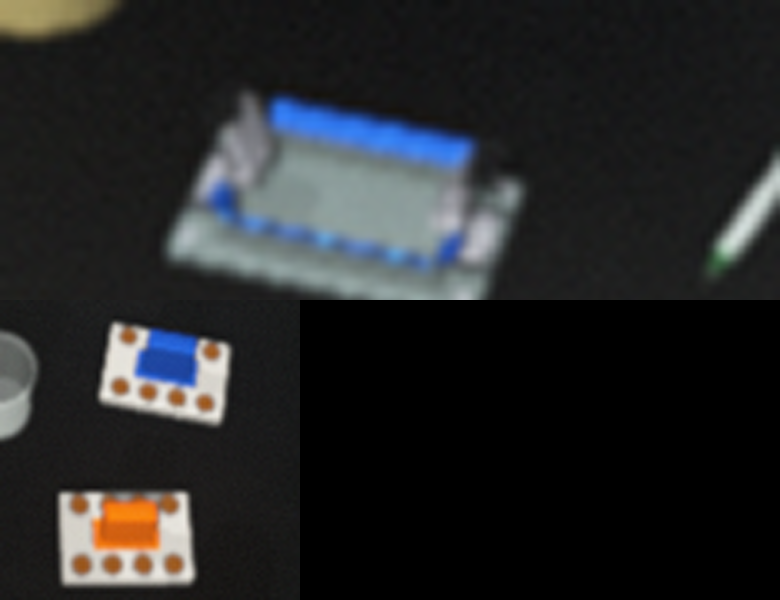

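The crop confirms the blue-rim dock, empty with steel latches at both ends, and the tray with the blue grip. Next I'll go above the tray and look from close by.

```bash
cat >> h.py <<'E'
def Rz(yaw):  # tool down, x along yaw
    c,s=np.cos(yaw),np.sin(yaw); return np.array([[c,s,0],[s,-c,0],[0,0,-1.]])
E
python3 - <<'E'
from h import *
z=np.load("side0.npz");P=z["P"];v,u=np.indices(P.shape[:2])
m=(u>240)&(u<392)&(v>130)&(v<280)&(P[...,2]>.03)&(P[...,2]<.22)&(P[...,1]<.22)
r=cv2.minAreaRect(P[m][:,:2].astype(np.float32)); print(cv2.boxPoints(r).round(3), np.percentile(P[m][:,2],[50,99,100]).round(3))
for x in (.34,.38,.42,.46,.5): 
    q=P[m&(abs(P[...,0]-x)<.01)]; print(x,q[:,1].max().round(3),q[:,1].min().round(3))
yaw=np.deg2rad(-4)
for y in (yaw,yaw+np.pi):
    for p in ([.411,.257,.3],[.411,.257,.055],[.411,.257,.36],[.51,-.455,.36],[.51,-.455,.08]):
        q=inverse_kinematics(p,Rz(y)); print(p,None if q is None else np.round(q,2))
E
```

```text
[[ 0.281  0.083]
 [ 0.504 -0.416]
 [ 0.815 -0.276]
 [ 0.591  0.222]] [0.188 0.208 0.211]
0.34 0.093 -0.039
0.38 0.113 -0.105
0.42 0.135 -0.154
0.46 0.158 -0.317
0.5 0.182 -0.323
[0.411, 0.257, 0.3] [-1.15  0.11  0.56  1.94 -0.07  1.11 -2.21]
[0.411, 0.257, 0.055] [-1.04  0.5   0.5   2.17 -0.44  0.57 -1.86]
[0.411, 0.257, 0.36] [-1.15  0.06  0.53  1.85 -0.03  1.24 -2.24]
[0.51, -0.455, 0.36] [ 0.    0.63  1.14  1.41 -0.57  1.46 -0.5 ]
[0.51, -0.455, 0.08] [ 0.16  0.8   0.8   1.69 -0.68  0.95 -0.42]
[0.411, 0.257, 0.3] [-0.66  0.12  0.01  1.91 -0.    1.11  0.86]
[0.411, 0.257, 0.055] [-0.62  0.45 -0.04  2.15  0.03  0.54  0.83]
[0.411, 0.257, 0.36] [-0.67  0.07  0.03  1.82 -0.    1.24  0.86]
[0.51, -0.455, 0.36] [ 0.02  0.61  1.09  1.41 -0.53  1.44  2.61]
[0.51, -0.455, 0.08] [ 0.24  0.75  0.66  1.69 -0.56  0.9   2.62]
```

```bash
python3 - <<'E'
from h import *
movep([.411,.257,.30],Rz(np.deg2rad(176)))
im,d,K,R,t=snap("wrist","w1.png");P=cloud(d,K,R,t)
print(sense()["joint_pos"],t)
hsv=cv2.cvtColor(im,cv2.COLOR_RGB2HSV);h,s=hsv[...,0],hsv[...,1]
g=(h>100)&(h<125)&(s>130)&(P[...,2]>.058)&(P[...,2]<.072)
near=(np.hypot(P[...,0]-.411,P[...,1]-.257)<.075)
w=near&(P[...,2]>.009)&(P[...,2]<.02)
for m in (g&near,w):
    q=P[m];print(len(q),cv2.minAreaRect((q[:,:2]*1000).astype(np.float32)),np.median(q,0) if len(q) else 0)
E
```

```text
[-0.66074744  0.11714336  0.01382932  1.91361557 -0.00217509  1.11076702
  0.85691647] [0.33439091 0.26369705 0.41793367]
368 ((409.17657470703125, 259.1728820800781), (13.762272834777832, 32.834842681884766), 85.72096252441406) [0.40808421 0.25921207 0.06406017]
2801 ((410.5449523925781, 258.9179382324219), (60.05431365966797, 89.798095703125), 86.58147430419922) [0.40414501 0.2594979  0.01464949]
```

View pics/w1.png

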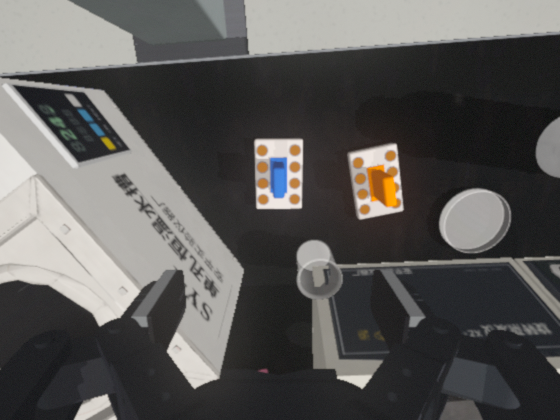

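The wrist view shows the blue tray alone at (278,174), with the orange tray at (376,182) well clear. I'll grasp and lift.

```bash
python3 - <<'E'
from h import *
A=Rz(np.deg2rad(176.3))
movep([.4103,.259,.15],A)
print(move_l([.4103,.259,.057],A,feed=.08,until_force=15), sense()["position"])
command_gripper(0.0,60)
s=sense();print(s["finger_gap"],s["gripper_force"])
move_l([.4103,.259,.37],feed=.2)
s=sense();print(s["finger_gap"],s["gripper_force"],s["wrist_force"],s["time_s"])
for p in ([.51,-.455,.37],[.51,-.455,.07]):
  q=inverse_kinematics(p,Rz(np.deg2rad(184)));print(q)
E
```

```text
False [0.41062782 0.2592312  0.05744135]
0.013358403784624351 58.88224482536316
0.013176749690781557 58.39076220989227 [-0.64715773 -0.22058621 -0.66761922] 5.9
[ 0.0949296   0.5381406   0.93227402  1.39165883 -0.42916918  1.42266201
  2.6609651 ]
[ 0.33877689  0.71881082  0.49273166  1.68340379 -0.42808568  0.84857569
  2.65635649]
```

```bash
python3 - <<'E'
from h import *
q=list(sense()["joint_pos"]); q[0]=0.65;q[6]+=1.4; 
move_joints(q); print(sense()["position"])
movep([.585,-.46,.34],Rz(np.deg2rad(183)))
im,d,K,R,t=snap("wrist","w2.png");P=cloud(d,K,R,t);np.savez("w2.npz",im=im,P=P,K=K,R=R,t=t)
s=sense();print(s["joint_pos"],s["time_s"],s["finger_gap"],s["position"])
E
```

```text
[ 0.35426186 -0.3307422   0.36885854]
[ 0.60270485  0.53833811  0.01237649  1.2293863  -0.00612322  1.3729243
  2.23724873] 9.1167 0.013374790845712563 [ 0.5842052  -0.459892    0.34128527]
```

View pics/w2.png

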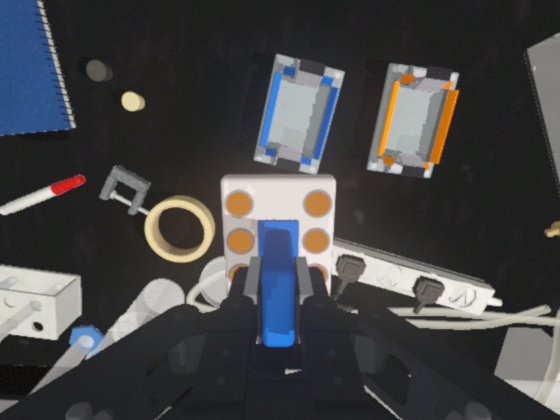

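The dock is fully visible around pixel (300,113), empty and slightly rotated. The held tray sits square in the gripper, with its near edge at row 176, columns 222–334.

```bash
python3 - <<'E'
from h import *
f=np.load("w2.npz");im=f["im"];P=f["P"];v,u=np.indices(P.shape[:2])
z=P[...,2]
b=(u>245)&(u<355)&(v>45)&(v<176)&(z<.08)
for lo,hi in ((.004,.07),(.006,.0105),(.022,.032),(.04,.06)):
    m=b&(z>lo)&(z<hi);q=P[m];print(lo,hi,len(q),cv2.minAreaRect((q[:,:2]*1000).astype(np.float32)))
m=b&(z>.004)&(z<.07)
hsv=cv2.cvtColor(im,cv2.COLOR_RGB2HSV)
r=m&(hsv[...,0]>100)&(hsv[...,0]<125)&(hsv[...,1]>130)
q=P[r];print("rims",len(q),np.percentile(q[:,2],[5,50,95]),cv2.minAreaRect((q[:,:2]*1000).astype(np.float32)))
t=(z>.26)&(z<.32)&(v<300)&(u>210)&(u<345)&(hsv[...,1]<60)
q=P[t];print("tray",np.percentile(q[:,2],[2,50,98]),cv2.minAreaRect((q[:,:2]*1000).astype(np.float32)),cv2.boxPoints(cv2.minAreaRect((q[:,:2]*1000).astype(np.float32))))
A=np.c_[q[:,:2],np.ones(len(q))];print("slope",np.linalg.lstsq(A,q[:,2],rcond=None)[0])
E
```

```text
0.004 0.07 7424 ((514.474365234375, -431.014404296875), (105.73548126220703, 139.9794464111328), 79.61872100830078)
0.006 0.0105 4369 ((513.226806640625, -437.7964782714844), (91.91988372802734, 139.97691345214844), 79.62955474853516)
0.022 0.032 1410 ((513.2811279296875, -437.72119140625), (83.53433227539062, 113.40919494628906), 79.59550476074219)
0.04 0.06 879 ((513.1444091796875, -437.8125), (30.08204460144043, 130.8383331298828), 79.5049057006836)
rims 1263 [0.0215052  0.02544262 0.02851178] ((512.4561767578125, -437.10894775390625), (82.48851776123047, 111.54573822021484), 79.57157135009766)
tray [0.29105437 0.29762442 0.29907482] ((574.487060546875, -460.0328674316406), (69.5911865234375, 60.391929626464844), 3.078298330307007) [[ 538.1202  -431.749  ]
 [ 541.3632  -492.0538 ]
 [ 610.85394 -488.31674]
 [ 607.6109  -428.01193]]
slope [0.02699942 0.00173609 0.28304157]
```

Dock centre is (0.513, −0.438) with yaw −10.4°. I'll move above it, correct the pose and press down.

```bash
python3 - <<'E'
from h import *
A=Rz(np.deg2rad(169.6)); T=np.array([.5127,-.4382])
movep([*T,.2],A)
move_l([*T,.13],A,feed=.1)
s=sense();e=s["position"][:2]-T;print("err",e,s["tcp_rot"].round(4).tolist(),s["position"][2],s["wrist_force"])
T2=T-e
command_gripper(0.0,100)
move_l([*T2,.105],A,feed=.06)
w0=sense()["wrist_force"]
hit=move_l([*T2,.0635],A,feed=.025,until_force=30)
s=sense();print(hit,s["position"],s["wrist_force"]-w0,s["finger_gap"],s["time_s"])
im,d,K,R,t=snap("wrist","w3.png");P=cloud(d,K,R,t);np.savez("w3.npz",im=im,P=P)
E
```

```text
err [ 0.00051012 -0.00039456] [[-0.9836, 0.1805, 0.0011], [0.1805, 0.9836, -0.0009], [-0.0013, -0.0007, -1.0]] 0.13067738204145968 [-0.12410507  0.22406628 -1.0943779 ]
False [ 0.51187461 -0.43760394  0.06526638] [-3.47788358  2.74111685 11.02717224] 0.012893202689002485 13.2417
```

View pics/w3.png

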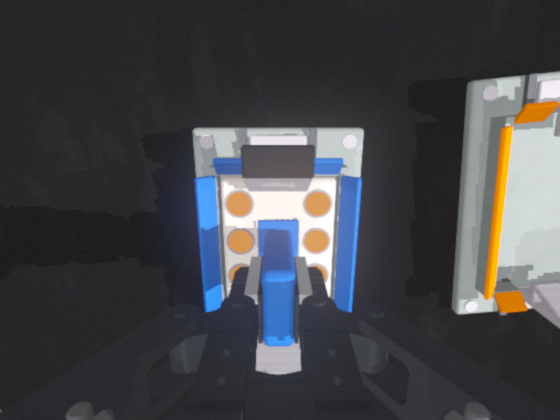

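The tray is down in the pocket and square, with the near latch at (278,165) over its end. The 11 N reaction fits contact with the floor. I'll press slightly more, check the heights, release and check again.

```bash
python3 - <<'E'
from h import *
def tray(P,im,tag):
    p=np.array([.5132,-.4378]);a=np.deg2rad(-10.4);c,s=np.cos(a),np.sin(a)
    L=(P[...,:2]-p)@np.array([[c,-s],[s,c]]);x,y,z=L[...,0],L[...,1],P[...,2]
    hsv=cv2.cvtColor(im,cv2.COLOR_RGB2HSV)
    for n,x0,x1 in (("near",-.038,-.02),("far",.02,.038)):
        m=(x>x0)&(x<x1)&(abs(y)<.026)&(z<.05);print(tag,n,m.sum(),np.median(z[m]) if m.any() else None)
    for n,sg in (("latch near",-1),("latch far",1)):
        m=(sg*x>.03)&(sg*x<.09)&(abs(y)<.03)&(z>.045)&(z<.057)
        if m.any(): print(tag,n,m.sum(),np.percentile(sg*x[m],[1,50,99]).round(4))
f=np.load("w3.npz");tray(f["P"],f["im"],"before")
f=np.load("w2.npz");tray(f["P"],f["im"],"empty")
s=sense();p=s["position"];w0=s["wrist_force"]
print(move_l([p[0],p[1],.0605],feed=.02,until_force=25),sense()["position"],sense()["wrist_force"]-w0)
command_gripper(0.045)
move_l([p[0],p[1],.16],feed=.12)
movep([.585,-.46,.34],Rz(np.deg2rad(183)))
im,d,K,R,t=snap("wrist","w4.png");P=cloud(d,K,R,t);np.savez("w4.npz",im=im,P=P);tray(P,im,"after")
im,d,K,R,t=snap("side");tray(cloud(d,K,R,t),im,"side")
print(sense()["time_s"],sense()["wrist_force"])
E
```

```text
before near 3286 0.02266446962797493
before far 0 None
before latch near 2780 [0.0486 0.0581 0.0654]
before latch far 487 [0.0474 0.0494 0.0514]
empty near 566 0.008492942045380064
empty far 501 0.00851150503301934
empty latch near 430 [0.0481 0.0564 0.0652]
empty latch far 333 [0.0485 0.0563 0.0651]
True [ 0.51183386 -0.43752977  0.06530987] [ 3.24011221 -1.29145946 -6.38217133]
after near 599 0.022895450976365306
after far 542 0.022767862591250243
after latch near 432 [0.0479 0.0562 0.0651]
after latch far 337 [0.0483 0.0563 0.0651]
side near 51 0.025231587943090217
side far 51 0.025716662157148074
side latch near 25 [0.0492 0.0568 0.0652]
side latch far 36 [0.0455 0.0549 0.0654]
15.7583 [-0.6684669   0.51494506  0.28535549]
```

View pics/w4.png

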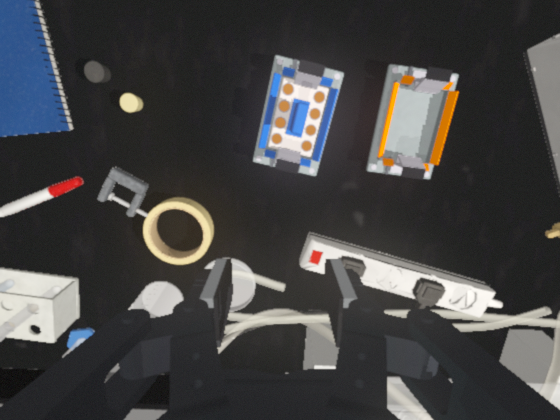

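The tray lies level in the blue dock at (298,116). Its top is 14.3 mm above the measured floor at both ends, and both latches are back where they were closed. The gripper is clear.

```bash
python3 -c "
from rig import *
print(finish_job())"
```

```text
the job is handed in; nothing more can be done
None
```

The blue-grip tray is pressed into the blue-rimmed dock: it sits level on the floor, both latches are back to closed, the gripper is clear and the job is handed in; the arm never went near the orange tray after the blue one was lifted, though I did not re-measure it.

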